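Draw the hanging hot-melt cartridge along its rail and park it still over the purge cup

ROBOT

A 6-joint arm with a two-finger parallel gripper is mounted at the origin on the work surface. World frame = base frame: x ahead of the robot, y to its left, z up, the work surface at z = 0. Lengths are in m, angles in rad, forces in N, time in s.
With the tool pointing down it reaches from about 0.4 to 0.925 m from the base axis. Payload 12.5 kg.
Tool frame: the origin (TCP) lies at the very end of the fingers, on their centre line; the grasp point (between the pads) lies 19 mm behind it; z points along the fingers, y is the line along which they close (so a half turn about z gives the same grasp; the last joint's range is limited). The gripper opens to 95 mm and grips with 3 to 60 N. Pads are 20 mm wide; open, the fingers measure 119 mm over their backs; the gripper's body (75 mm by 180 mm) begins 59 mm behind the grasp point.
Start: joints at [1.191, 0.491, 1.559, -0, 1.092, -0.106], TCP at [0.169, 0.602, 0.185] pointing down, gripper open.
Joint ranges: [-3.1, 3.1], [-0.84, 2.19], [0.05, 2.79], [-1.13, 4.28], [0.06, 2.93], [-2.69, 2.69]. Speed limits (rad/s): [2.22, 2.22, 2.79, 3.14, 3.14, 3.14].

INTERFACE

Orientations are given as a rotation vector (axis times angle).
In Python, from cell import read_state, vision, order, spotter gives the robot as it stands. The module is installed in compiled form; this text tells all that it offers.
- The arm moves only by the shell command python3 -m inch 'ROWS' [FORCE]. ROWS is JSON, a list of rows, each an object with "dp": the shift along the tool's x, y, z in m, a list of three; "turn": the turn about the tool's z in degrees; "fingers": the closure, from -1 (fully open) to 1 (shut). In form: [{"dp": [dx, dy, dz], "turn": turn, "fingers": fingers}, ...]. A call has 1 to 20 rows; each row shifts and turns the commanded pose from where the row before left it, along the tool's axes as they then stand; what a row does not reach is not made up. A row lasts 1/8 s, in which the tool goes at most 62.5 mm and 10.7 degrees, less where a joint would pass 70% of its speed; a pose out of reach is approached as far as the arm can. A call with a gripper value outside its range is refused whole. The fingers move at their own pace and stop on an object; FORCE is the grip in N (left out, the last holds). Time passes only in rows, so rows that do not move let the fingers close. It gives the time, the measured TCP pose, the force, the opening and the grip force at its end, in the units of the state.
- read_state(): the state, without advancing time (a new reading comes with each control period).
- vision.capture(name): name is "scene" or "top"; returns a dict with "image" (400x640x3 uint8, red, green, blue), "z_map" (400x640 float32, m along the optical axis (not along the pixel's ray), 0 where there is no reading), "fov_y" (degrees; the focal length in pixels is half the picture's height over the tangent of half this angle, whatever the lens; pixels are square), "cx", "cy" (the principal point, pixels), "k1" (the pictures are not rectified: a ray, as slopes to the right and down, at radius r is drawn at 1 + k1 r^2 times it, then the intrinsics apply), "R" (3x3) and "t" (3): a world point X has camera coordinates R X + t. Camera axes: x right, y down, z forward; pixel columns grow to the right and rows downward; lengths in m; the calibration is good to about 2 mm. A picture is of the moment at which its call begins.
- order.close_job(): hands the job in; it is judged then, once.
Trained networks look in the newest picture that a camera, given by its name, has taken for a name from the list of things; names that differ only in an ending like _2 or _b are one class to them, and where a whole thing is asked for, a point or a joint stands for the part that bears it (a point fixed in the world has none). Each returns a list of dicts, best first, with "confidence" (0 to 1); they miss things now and then, are a little off and sometimes report something else, mostly with a low value. They report only what shows in the picture. A call takes as long as a camera call. They do not tell look-alikes from the thing itself.
- spotter.silhouettes(camera, query): "pixels" (400x640 bool, what is visible of it) and "uv" ([column, row] in pixels, amid what is visible of it).
- spotter.pinpoint(camera, query): "uv" ([column, row] in pixels: a listed point, or the origin of a listed thing).
The state is a dict: "clock": time; "joints": joint angles; "qvel": joint speeds; "joint_efforts": joint torques, N m; "ee_pos": TCP position; "tcp_rot": TCP orientation; "ft_force": force on the tool from outside, world axes, zero at the start; "ft_torque": the same for the moment, N m; "gripper_width": finger opening in m; "grasp_force": force on a finger pad.
Only numpy, scipy, OpenCV 4.12 (cv2) and the standard library are available. Lean on these libraries where they do the work, as an engineer would, in place of code of your own. Each camera call takes 0.05 s, during which the arm holds its last target. There are 200 camera calls.

TASK

The hot-melt cartridge hangs freely in the bail of the rail carriage with its nozzle in the dark parking cup. Take the carriage by its black handle, ease the nozzle gently out over the parking cup's rim, bring it along the rail to the red purge cup, kill the swing so that the nozzle hangs still over the middle of that cup for a good three seconds, then let go and leave it hanging there. The cartridge is hot, so never touch it; once the nozzle is out of the parking cup it must not knock against anything or swing wildly, and the cups, the blue dish, the mould plate and the tray stay where they are.

Things in the scene. Friction and masses are not known exactly. Their poses are not given: they have to be found in the camera images.
- rail: Bench rail fixed to the table: aluminium beam 960 mm long, 45 mm square, top 237 mm above the table, on two white end posts. Origin at table level under the beam's middle; y axis along the beam, x axis across it, away from the robot, z up. Its place and yaw differ each time.
- carriage (a joint): Position (m) of the white carriage along the rail, positive along the rail's y axis; 0 at the start, mid-beam; end stops at +-0.385. About 0.9 kg; a felt brake gives about 1.5 N of friction plus 3 N per m/s, so it stays where it is left.
- handle (a point): Grip point of the carriage's black handle, an upright round post of 26 mm diameter; its top is 35 mm above this point, its foot 27 mm below. The point is 285 mm above the table, 100 mm from the beam's centre line on the robot's side; free all around from above. The carriage's white upright (380 mm high) stands 114 mm beyond it. Handle and bail are one rigid piece with the carriage.
- pivot (a point): Middle of the trunnion axis in the steel bail of the carriage, 245 mm above the table, 90 mm beyond the beam's centre line (rail's +x), 190 mm beyond the handle. The cartridge turns here about the rail's x axis only, so it swings along the rail, with hardly any friction: left alone the swing takes about 80 s to fall to a third.
- cartridge: Hot-melt cartridge hanging in the bail: black barrel of 54 mm diameter, steel head, orange clamp ring, steel block and brass nozzle. Origin at the pivot, z up along the barrel, x along the trunnions. Nominal mass 0.8 kg (filling varies), centre of mass 16 mm below the pivot, swing period about 1.5 s at any filling (like a simple pendulum 540 mm long). Its top is 102 mm above the pivot.
- nozzle_tip (a point): Lowest point of the brass nozzle, 195 mm below the pivot along the barrel; when hanging straight it is 50 mm above the table. The end of the nozzle is a ball of 12 mm diameter.
- park_cup: Dark steel parking cup, loose, 0.9 kg: 48 mm outer, 40 mm inner diameter, rim 57 mm above the table, 7 mm higher than the hanging tip inside it. Origin at the centre of its underside. As the carriage is drawn off, the rim holds the tip back and the cartridge leans to about 0.27 rad, until, with the carriage about 75 mm out, the tip slips over the rim and swings freely.
- purge_cup: Red purge cup, the target: loose, 0.7 kg, outer diameter 60 mm, inner 52 mm, rim 36 mm above the table, so the hanging nozzle passes 14 mm above it. Origin at the centre of its underside. It stands under the nozzle's path, 190 to 270 mm from the parking cup along the rail, on one side or the other.
- solvent_dish: Blue dish, rim 30 mm high, 60 mm in diameter, under the nozzle's path on the other side of the parking cup from the red one. A bystander: leave it alone. Origin at the centre of its underside.
- mould: Orange mould plate 200 x 170 x 22 mm lying on the table on the robot's side of the rail, a bystander. Origin at the centre of its underside.
- parts_tray: Blue tray 170 x 130 x 35 mm on the table on the robot's side of the rail, a bystander. Origin at the centre of its underside.
Things that resemble listed ones, but are neither listed nor needed, are in the scene too. There is more than one size of the park_cup; the job needs the larger. Of the things that look like the purge_cup, the smaller one is meant.

How it is judged:
On the way, in this order (a step that is already met when the one before it is completed fails the run):
1. the nozzle has come out of the parking cup (horizontal distance between nozzle_tip and park_cup above 0.05 m), for 0.05 s.
2. the nozzle hangs still over the middle of the red purge cup for three seconds (horizontal distance between nozzle_tip and purge_cup below 0.014 m and angular speed of cartridge below 0.3 rad/s and velocity of joint carriage between -0.05 and 0.05 m/s), for 3 s.
At the end, for the whole second after the job is handed in: The nozzle tip stays within 14 mm (horizontally) of the middle of the red purge cup, the cartridge hangs within 0.07 rad of plumb and turns slower than 0.3 rad/s, the carriage stands still and is let go (horizontal distance between nozzle_tip and purge_cup below 0.014 m and angle between cartridge's own z axis and vertical below 0.07 rad and angular speed of cartridge below 0.3 rad/s and velocity of joint carriage between -0.01 and 0.01 m/s); the robot touches nothing.
It fails at once if the robot touches the hot cartridge (contact force between any of the fingers, the arm and cartridge above 0.3 N).
It fails at once if the nozzle is banged hard against something (contact force between cartridge and anything else above 15 N).
It fails at once if the nozzle or cartridge, once out of the parking cup, knocks against something (horizontal distance between nozzle_tip and park_cup above 0.0275 m and contact force between cartridge and anything else above 1.5 N).
It fails at once if the cartridge swings wildly (beyond 0.6 rad) (angle between cartridge's own z axis and vertical above 0.6 rad).
It fails at once if a cup, the blue dish, the orange mould plate or the blue tray is moved (distance of any of park_cup, purge_cup, solvent_dish from where it was at the start of the episode above 0.012 m or distance of any of mould, parts_tray from where it was at the start of the episode above 0.02 m).
It also fails if it takes over 48 s, if anything falls off the work surface, if the arm or the gripper's body presses on something with over 40 N, if the wrist force passes 120 N, or if a joint passes its speed limit or range.

## Working session

There is one attempt and no reset: what is moved stays moved. The work goes in short steps, Python scripts to look and compute and a shell command to move; the robot and the scene stay as the last step left them, time stands still between calls to the robot, and variables do not carry over. Pictures are saved under pics/ and viewed, at most 10 in all, crops included, and the job is handed in when it is done.

```bash
mkdir -p pics; cat > h.py <<'E'
import numpy as np, cv2
from cell import read_state, vision, order, spotter
def K(c):
    f=200/np.tan(np.radians(c["fov_y"])/2); return np.array([[f,0,c["cx"]],[0,f,c["cy"]],[0,0,1]])
def ray(c,uv):
    # undistort by fixed-point (cv2), k1 only
    p=cv2.undistortPoints(np.array([[uv]],float),K(c),np.array([c["k1"],0,0,0.]))[0,0]
    return np.array([p[0],p[1],1.])
def cen(c): return -c["R"].T@c["t"]
def on_z(c,uv,z):
    d=c["R"].T@ray(c,uv); o=cen(c); return o+d*(z-o[2])/d[2]
def tri(cs,uvs):
    A=np.zeros((3,3));b=np.zeros(3)
    for c,u in zip(cs,uvs):
        d=c["R"].T@ray(c,u); d/=np.linalg.norm(d); P=np.eye(3)-np.outer(d,d); A+=P; b+=P@cen(c)
    return np.linalg.solve(A,b)
def cloud(c):
    v,u=np.mgrid[0:400,0:640]; p=cv2.undistortPoints(np.stack([u,v],-1).reshape(-1,1,2).astype(float),K(c),np.array([c["k1"],0,0,0.]))[:,0]
    z=c["z_map"].reshape(-1,1); X=np.hstack([p*z,z]); return ((X-c["t"])@c["R"]).reshape(400,640,3)
def proj(c,X):
    x=c["R"]@X+c["t"]; s=x[:2]/x[2]; s=s*(1+c["k1"]*(s@s)); k=K(c); return k[:2,:2]@s+k[:2,2]
E
cat > a.py <<'E'
from h import *
np.set_printoptions(precision=3,suppress=True)
cs={}
for n in("scene","top"):
    c=cs[n]=vision.capture(n); cv2.imwrite(f"pics/{n}0.png",c["image"][:,:,::-1]); print(n,cen(c),c["fov_y"],c["k1"])
    cl=cloud(c)
    for q in("handle","pivot","nozzle_tip","park_cup","purge_cup","solvent_dish","rail","mould","parts_tray"):
        for r in spotter.pinpoint(n,q)[:4]: print("pin",n,q,round(r["confidence"],2),np.array(r["uv"]), "z0:",on_z(c,r["uv"],{"handle":.285,"pivot":.245,"nozzle_tip":.05}.get(q,0)))
    for q in("park_cup","purge_cup","solvent_dish"):
        for r in spotter.silhouettes(n,q)[:4]:
            P=cl[r["pixels"]&(c["z_map"]>0)]; print("sil",n,q,round(r["confidence"],2),np.array(r["uv"]),r["pixels"].sum(),P.min(0) if len(P) else'',P.max(0) if len(P) else '')
s=read_state();print(s["ee_pos"],s["tcp_rot"],s["clock"],s["gripper_width"])
E
python3 a.py
```

```text
scene [ 1.107 -0.444  0.824] 51.41643062481529 0.030183357462203936
pin scene pivot 0.61 [326.5 225. ] z0: [ 0.676 -0.029  0.245]
pin scene nozzle_tip 0.78 [327.8 290.6] z0: [ 0.686 -0.036  0.05 ]
pin scene park_cup 0.69 [301.5 326.6] z0: [ 0.688 -0.121  0.   ]
pin scene park_cup 0.65 [332.2 301. ] z0: [ 0.688 -0.023  0.   ]
pin scene purge_cup 0.85 [389.6 247.5] z0: [0.673 0.207 0.   ]
pin scene purge_cup 0.7 [347.8 172.6] z0: [0.365 0.37  0.   ]
pin scene solvent_dish 0.66 [252.9 364.1] z0: [ 0.684 -0.251  0.   ]
pin scene parts_tray 0.87 [207.8 270.6] z0: [ 0.401 -0.186  0.   ]
sil scene park_cup 0.94 [331.5 298.7] 597 [ 0.655 -0.062  0.002] [ 0.714 -0.005  0.104]
sil scene park_cup 0.73 [305.2 321. ] 379 [ 0.65  -0.139 -0.   ] [ 0.71  -0.083  0.046]
sil scene purge_cup 0.71 [389.5 244.1] 590 [0.639 0.168 0.004] [0.713 0.239 0.042]
sil scene purge_cup 0.71 [341.7 163.4] 252 [ 0.289 -0.022  0.002] [0.696 0.417 0.382]
sil scene solvent_dish 0.95 [256.5 363.1] 1103 [ 0.643 -0.288  0.   ] [ 0.728 -0.213  0.036]
sil scene solvent_dish 0.31 [315.8 202.8] 5909 [ 0.134 -0.078 -0.002] [0.7
[... 422 characters left out ...]
4] z0: [ 0.688 -0.251 -0.   ]
pin top rail 0.15 [338.  123.7] z0: [ 0.779 -0.074  0.   ]
pin top mould 0.75 [285.1 271.1] z0: [0.369 0.145 0.   ]
pin top parts_tray 0.92 [400.7 244.6] z0: [ 0.392 -0.19   0.   ]
sil top park_cup 0.41 [361.9 143.4] 40 [ 0.69  -0.134  0.007] [ 0.705 -0.119  0.039]
sil top purge_cup 0.88 [207. 282.] 1004 [ 0.329  0.306 -0.002] [0.422 0.407 0.053]
sil top purge_cup 0.61 [247.5 163.3] 182 [0.611 0.159 0.001] [0.71  0.232 0.239]
sil top solvent_dish 0.63 [400.5 139.9] 229 [ 0.614 -0.287 -0.   ] [ 0.728 -0.178  0.241]
sil top solvent_dish 0.17 [246.5 161.7] 238 [ 0.609  0.154 -0.004] [0.72  0.236 0.24 ]
[0.169 0.602 0.185] [0.429 3.112 0.   ] 1.3 0.09545399255591744
```

View pics/scene0.png

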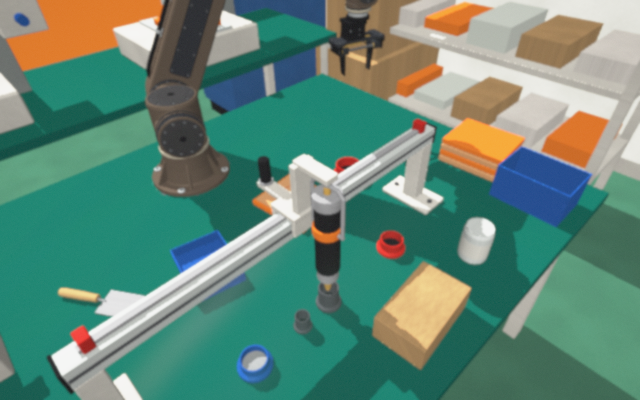

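View pics/top0.png

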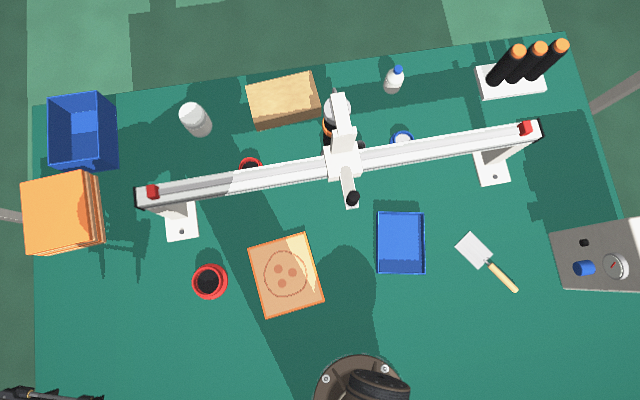

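The scene view shows the cartridge in the larger dark cup at (331,300). The small dark decoy is at (303,321), the small red cup at (390,244) and the dish at (255,363). In the top view the handle is at (350,198), and the large red decoy at (209,281) is on the robot's side of the rail.

```bash
cat > b.py <<'E'
from h import *
from scipy.optimize import least_squares
np.set_printoptions(precision=4,suppress=True)
S=vision.capture("scene");T=vision.capture("top"); CS,CT=cloud(S),cloud(T)
# rail: beam-top points in both
for c,C in((S,CS),(T,CT)):
    m=(abs(C[...,2]-.237)<.006)&(c["z_map"]>0)&(C[...,0]>.45)&(C[...,0]<.75)&(abs(C[...,1])<.6)&(c["image"].min(-1)>110)
    P=C[m][:,:2].astype(np.float32); vx,vy,x0,y0=cv2.fitLine(P,cv2.DIST_HUBER,0,.001,.001).ravel()
    d=np.array([vx,vy])*np.sign(vy); e=P@d; n=np.array([d[1],-d[0]]); o=P@n-np.array([x0,y0])@n
    print("rail dir",d,"yaw",np.arctan2(-d[0],d[1]),"pt",x0,y0,len(P),"ends",e.min(),e.max(),"mid",(np.array([x0,y0])+d*((e.min()+e.max())/2-np.array([x0,y0])@d)),"width pct",np.percentile(o,[1,99]))
    m=(C[...,2]>.27)&(C[...,2]<.33)&(np.hypot(C[...,0]-.495,C[...,1]+.036)<.035)&(c["z_map"]>0)&(c["image"].max(-1)<90)
    print("handle pts",m.sum(),C[m].mean(0),C[m].min(0),C[m].max(0))
    t=m&(C[...,2]>.314); 
    if t.sum()>3: print(" top",t.sum(),C[t].mean(0))
def best(cam,q,near,zz):
    r=[x for x in spotter.pinpoint(cam,q)]; c=S if cam=="scene" else T
    r=[x for x in r if np.hypot(*(on_z(c,x["uv"],zz)[:2]-near))<.05]; return r[0]["uv"] if r else None
for q,near,z in(("handle",(.495,-.036),.285),("pivot",(.683,-.037),.245),("purge_cup",(.672,.209),0),("nozzle_tip",(.685,-.036),.05),("park_cup",(.688,-.025),0)):
    a,b=best("scene",q,near,z),best("top",q,near,z)
    print(q,a,b,tri([S,T],[a,b]) if a is not None and b is not None else [on_z(c,u,z) for c,u in((S,a),(T,b)) if u is not None])
# circle fits by known rim z: rays of rim from red mask
for n,c,C in(("scene",S,CS),("top",T,CT)):
  for q,near,R,h in(("purge_cup",(.672,.209),.03,.036),("park_cup",(.688,-.03),.024,.057)):
    for r in spotter.silhouettes(n,q):
        P=C[r["pixels"]&(c["z_map"]>0)]
        P=P[(np.hypot(*(P[:,:2]-near).T)<.06)&(P[:,2]<h+.006)&(P[:,2]>.006)]
        if len(P)<30: continue
        W=P[P[:,2]>h-.010]
        f=least_squares(lambda p:np.minimum(abs(np.hypot(*(W[:,:2]-p).T)-R),abs(np.hypot(*(W[:,:2]-p).T)-R+.004)),near,loss="soft_l1",f_scale=.002)
        print(n,q,len(P),"fit",f.x,"rms",np.sqrt(np.mean(f.fun**2)),"zmax",np.percentile(P[:,2],98))
E
python3 b.py
```

```text
rail dir [-0.0224  0.9997] yaw 0.022441104 pt 0.61234945 -0.21149687 5243 ends -0.5308661 0.4321366 mid [ 0.6084 -0.0357] width pct [-0.0367  0.0205]
handle pts 272 [ 0.5011 -0.0432  0.3004] [ 0.4857 -0.052   0.27  ] [ 0.5082 -0.0277  0.3236]
 top 79 [ 0.4982 -0.0419  0.3197]
rail dir [-0.0103  0.9999] yaw 0.010326699 pt 0.5865476 -0.1065699 4734 ends -0.5250991 0.43588954 mid [ 0.5858 -0.0386] width pct [-0.0199  0.0313]
handle pts 153 [ 0.4898 -0.0381  0.3115] [ 0.4807 -0.0515  0.27  ] [ 0.5021 -0.0272  0.3229]
 top 107 [ 0.4917 -0.0396  0.3199]
handle [262.5, 174.2] [346.9, 199.2] [ 0.4911 -0.0352  0.2771]
pivot [322.9, 226.3] [334.5, 123.9] [ 0.6791 -0.0371  0.2501]
purge_cup [387.2, 246.0] [248.8, 167.8] [0.6747 0.2029 0.0125]
nozzle_tip [327.8, 289.4] None [array([ 0.6839, -0.0336,  0.05  ])]
park_cup [331.7, 300.2] None [array([ 0.6853, -0.0224,  0.    ])]
scene purge_cup 590 fit [0.6788 0.2039] rms 0.0011904044267649248 zmax 0.04002645158236905
scene park_cup 551 fit [ 0.6861 -0.0322] rms 0.00264881266969143 zmax 0.06028909607857846
top purge_cup 205 fit [0.6759 0.2029] rms 0.00108408166349998 zmax 0.04005438261853442
```

```bash
python3 -m inch '[{"dp":[0,0,-0.06],"turn":-8.35,"fingers":-1},{"dp":[0,0,-0.06],"turn":-8.35,"fingers":-1},{"dp":[0,0,-0.055],"turn":0,"fingers":-1}]' 40
cat > e.py <<'E'
from h import *
from scipy.spatial.transform import Rotation as R
np.set_printoptions(precision=4,suppress=True)
s=read_state(); M=R.from_rotvec(s["tcp_rot"]).as_matrix(); print(s["clock"],s["ee_pos"],M,s["ft_force"],s["gripper_width"],s["grasp_force"])
print("to handle, tool axes", M.T@(np.array([.492,-.040,.266])-s["ee_pos"]))
E
python3 e.py
```

```text
clock: 2.48
ee_pos: [0.1689, 0.6015, 0.3619]
tcp_rot: [-0.031, 3.141, 0.001]
ft_force: [0.1, -1.1, -0.3]
gripper_width: 0.0949
grasp_force: 0.0
2.475 [0.1689 0.6015 0.3619] [[-0.9998 -0.0197  0.0003]
 [-0.0197  0.9998  0.0008]
 [-0.0003  0.0008 -1.    ]] [ 0.1349 -1.08   -0.3036] 0.09487569275078832 0.0
to handle, tool axes [-0.3104 -0.6478  0.0955]
```

```bash
python3 -m inch '[{"dp":[-0.035,-0.045,0],"turn":0,"fingers":-1},{"dp":[-0.035,-0.045,0],"turn":0,"fingers":-1},{"dp":[-0.035,-0.045,0],"turn":0,"fingers":-1},{"dp":[-0.035,-0.045,0],"turn":0,"fingers":-1},{"dp":[-0.035,-0.045,0],"turn":0,"fingers":-1},{"dp":[-0.035,-0.045,0],"turn":0,"fingers":-1},{"dp":[-0.0143,-0.054,0],"turn":0,"fingers":-1},{"dp":[-0.0143,-0.054,0],"turn":0,"fingers":-1},{"dp":[-0.0143,-0.054,0],"turn":0,"fingers":-1},{"dp":[-0.0143,-0.054,0],"turn":0,"fingers":-1},{"dp":[-0.0143,-0.054,0],"turn":0,"fingers":-1},{"dp":[-0.0143,-0.054,0],"turn":0,"fingers":-1},{"dp":[-0.0143,-0.054,0],"turn":0,"fingers":-1},{"dp":[0,0,0],"turn":0,"fingers":-1},{"dp":[0,0,0],"turn":0,"fingers":-1}]'
python3 e.py; python3 - <<'E'
from h import *
c=vision.capture("scene"); im=c["image"][:,:,::-1].copy(); cv2.imwrite("pics/s1.png",cv2.resize(im[80:380,180:480],(600,600)))
C=cloud(c); m=(C[...,2]>.27)&(C[...,2]<.33)&(np.hypot(C[...,0]-.495,C[...,1]+.036)<.035)&(c["z_map"]>0)&(c["image"].max(-1)<90)
print(m.sum(),C[m].min(0),C[m].max(0))
E
```

```text
clock: 4.35
ee_pos: [0.4903, -0.0405, 0.3595]
tcp_rot: [0.027, -3.141, -0.001]
ft_force: [0.1, 0.4, 0.1]
gripper_width: 0.0949
grasp_force: 0.0
4.35 [ 0.4903 -0.0405  0.3595] [[-0.9999 -0.017  -0.0002]
 [-0.017   0.9999  0.0003]
 [ 0.0002  0.0003 -1.    ]] [0.1157 0.3613 0.0514] 0.09492856847056545 0.0
to handle, tool axes [-0.0018  0.0005  0.0935]
272 [ 0.48378713 -0.05238649  0.27004465] [ 0.50870767 -0.02761233  0.32341413]
```

View pics/s1.png

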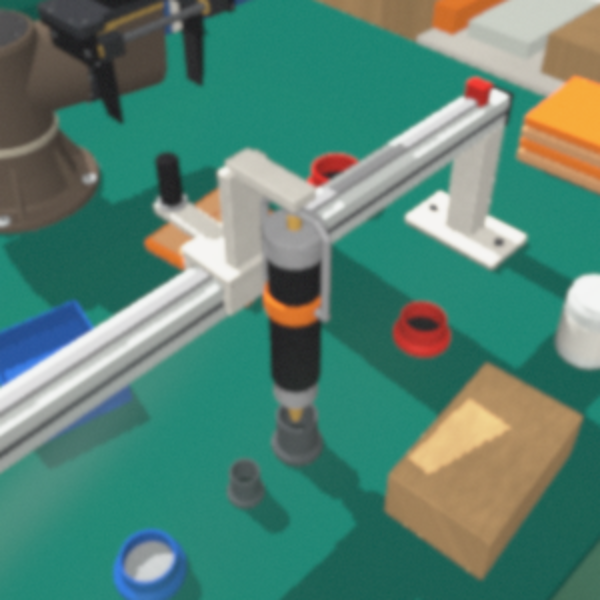

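The gripper is above and left of the handle, with fingertips at crop (120,115)/(195,80) and the handle top at (168,155). I'll check this against the projection.

```bash
python3 - <<'E'
from h import *
np.set_printoptions(precision=4,suppress=True)
s=read_state();p=np.array(s["ee_pos"])
for n in("scene","top"):
    c=vision.capture(n); print(n,proj(c,p),proj(c,np.array([.492,-.04,.32])))
    if n=="scene":print((proj(c,p)-[180,80])*2,(proj(c,np.array([.492,-.04,.32]))-[180,80])*2, [(proj(c,p+[0,d,0])-[180,80])*2 for d in(-.055,.055)])
    C=cloud(c);d=C-p; m=(abs(d[...,0])<.03)&(abs(d[...,1])<.075)&(d[...,2]>-.004)&(d[...,2]<.03)&(c["z_map"]>0)
    print(m.sum(), C[m].min(0) if m.any() else'',C[m].max(0) if m.any() else'', C[m].mean(0) if m.any() else '')
im=c["image"][90:290,220:480,::-1];cv2.imwrite("pics/t1.png",cv2.resize(im,(780,600)))
E
```

```text
scene [259.3256 142.5594] [261.8848 158.7664]
[158.6512 125.1189] [163.7695 157.5329] [array([114.3487, 146.3913]), array([200.0698, 105.2004])]
0   
top [355.7111 192.4343] [353.6207 195.6497]
0
```

View pics/t1.png

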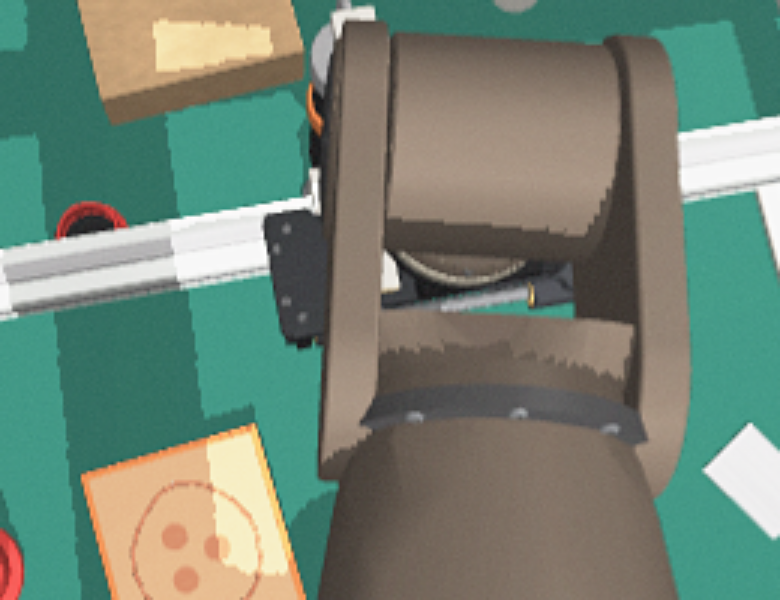

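```bash
python3 - <<'E'
from h import *
np.set_printoptions(precision=3,suppress=True)
s=read_state();p=np.array(s["ee_pos"]);print(p)
c=vision.capture("scene");C=cloud(c);z=c["z_map"]
print(z[130:142:2,236:242])
d=C-p; m=(abs(d[...,0])<.12)&(abs(d[...,1])<.11)&(d[...,2]>-.03)&(d[...,2]<.1)&(z>0)&(c["image"].max(-1)<80)
ys,xs=np.where(m);P=C[m];print(len(P),xs.min(),xs.max(),ys.min(),ys.max(),P.min(0),P.max(0))
for a in range(-100,110,20):
    k=(P[:,1]-p[1]>a/1e3)&(P[:,1]-p[1]<=(a+20)/1e3)
    if k.any(): print(a,k.sum(),P[k].min(0),P[k][P[k][:,2]<P[k][:,2].min()+.006].mean(0))
E
```

```text
[ 0.49 -0.04  0.36]
[[0.783 0.782 0.784 0.783 0.788 1.581]
 [0.791 0.784 0.786 0.787 0.788 1.572]
 [0.794 0.793 0.787 0.789 0.793 0.792]
 [0.806 0.799 0.794 0.791 0.794 0.795]
 [0.809 0.805 0.801 0.8   0.797 0.797]
 [1.537 1.531 1.522 0.8   0.802 0.801]]
518 227 282 89 140 [ 0.48  -0.1    0.393] [0.507 0.02  0.46 ]
-80 2 [ 0.493 -0.1    0.448] [ 0.497 -0.1    0.45 ]
-60 245 [ 0.48  -0.099  0.393] [ 0.494 -0.091  0.396]
40 271 [0.481 0.006 0.393] [0.492 0.009 0.396]
```

```bash
python3 -m inch '[{"dp":[0,0,0],"turn":0,"fingers":0.45},{"dp":[0,0,0],"turn":0,"fingers":0.45},{"dp":[0,0,0],"turn":0,"fingers":0.45},{"dp":[0,0,0],"turn":0,"fingers":0.45},{"dp":[0,0,0],"turn":0,"fingers":0.45},{"dp":[0,0,0],"turn":0,"fingers":0.45}]'
cat > f.py <<'E'
from h import *
np.set_printoptions(precision=3,suppress=True)
s=read_state();p=np.array(s["ee_pos"]);print(p,s["gripper_width"])
c=vision.capture("scene");C=cloud(c);z=c["z_map"]
d=C-p; m=(abs(d[...,0])<.05)&(abs(d[...,1])<.11)&(d[...,2]>-.02)&(d[...,2]<.1)&(z>0)&(c["image"].max(-1)<80)
P=C[m]
for a in range(-80,100,20):
    k=(P[:,1]-p[1]>a/1e3)&(P[:,1]-p[1]<=(a+20)/1e3)
    if k.any(): print(a,k.sum(),P[k].min(0),P[k].max(0))
cv2.imwrite("pics/g.png",cv2.resize(c["image"][60:210,180:380,::-1],(800,600)))
E
python3 f.py
```

```text
clock: 5.3
ee_pos: [0.4905, -0.0407, 0.3595]
tcp_rot: [-0.028, 3.141, 0.0]
ft_force: [-0.6, 0.1, -0.1]
gripper_width: 0.0406
grasp_force: 0.0
[ 0.49  -0.041  0.36 ] 0.04063411884690884
-40 265 [ 0.481 -0.074  0.393] [ 0.508 -0.061  0.459]
-20 3 [ 0.502 -0.061  0.421] [ 0.503 -0.06   0.438]
0 24 [ 0.483 -0.022  0.406] [ 0.503 -0.021  0.448]
20 260 [ 0.479 -0.021  0.393] [ 0.506 -0.008  0.459]
```

View pics/g.png

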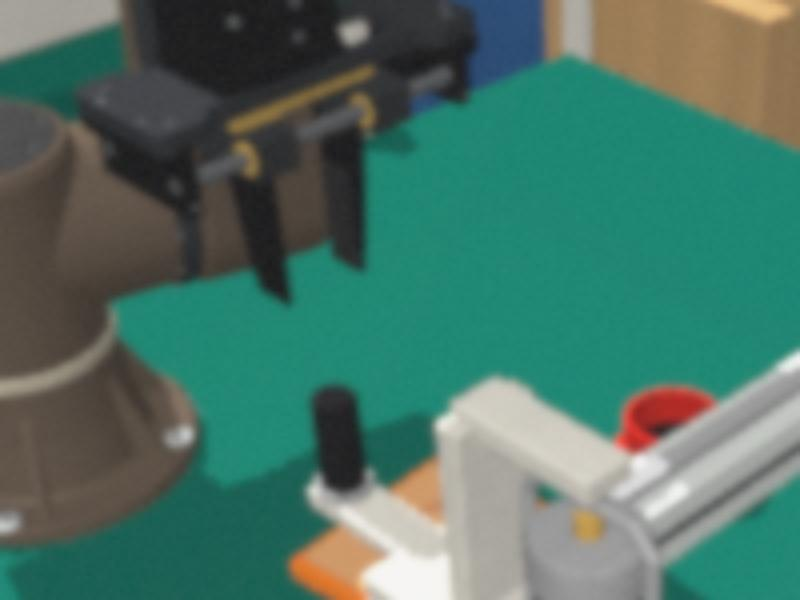

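Finger tips show at z 0.393 and the reported TCP is at 0.36, so the vision and the report differ by 33 mm. I'll reopen, come down part way and compare against the handle.

```bash
python3 -m inch '[{"dp":[0,0,0],"turn":0,"fingers":-0.6},{"dp":[0,0,0],"turn":0,"fingers":-0.6},{"dp":[0,0,0.02],"turn":0,"fingers":-0.6},{"dp":[-0.002,0,0.04],"turn":0,"fingers":-0.6},{"dp":[0,0,0.03],"turn":0,"fingers":-0.6},{"dp":[0,0,0],"turn":0,"fingers":-0.6}]'
python3 f.py
```

```text
clock: 6.1
ee_pos: [0.4918, -0.0405, 0.2682]
tcp_rot: [0.028, -3.138, -0.001]
ft_force: [0.8, 1.0, 0.0]
gripper_width: 0.076
grasp_force: 0.0
[ 0.492 -0.041  0.268] 0.07599466249329326
-60 179 [ 0.482 -0.092  0.3  ] [ 0.508 -0.081  0.367]
-40 3 [ 0.503 -0.08   0.33 ] [ 0.504 -0.08   0.352]
-20 187 [ 0.489 -0.053  0.266] [ 0.508 -0.041  0.323]
0 87 [ 0.488 -0.04   0.267] [ 0.508 -0.028  0.324]
20 117 [ 0.484 -0.004  0.302] [ 0.505 -0.001  0.367]
40 92 [ 0.48  -0.     0.304] [0.507 0.007 0.366]
```

View pics/g.png

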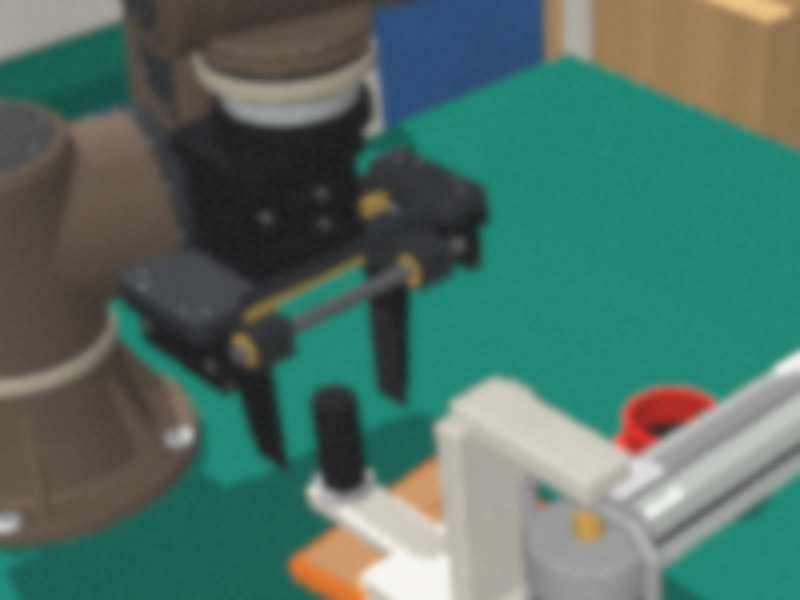

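Vision puts the fingertips at z 0.30, just around the handle top, so the offset is real. I'll come down another 31 mm and grip.

```bash
python3 -m inch '[{"dp":[0,0,0.016],"turn":0,"fingers":-0.6},{"dp":[0,0.001,0.015],"turn":0,"fingers":-0.6},{"dp":[0,0,0],"turn":0,"fingers":-0.2}]' 40;  python3 -m inch '[{"dp":[0,0,0],"turn":0,"fingers":1},{"dp":[0,0,0],"turn":0,"fingers":1},{"dp":[0,0,0],"turn":0,"fingers":1},{"dp":[0,0,0],"turn":0,"fingers":1},{"dp":[0,0,0],"turn":0,"fingers":1},{"dp":[0,0,0],"turn":0,"fingers":1}]' 40
cat > m.py <<'E'
# measure: cartridge lean (along rail), nozzle, handle y ; args: number of frames
from h import *
import sys
np.set_printoptions(precision=4,suppress=True)
yaw=.018; d=np.array([-np.sin(yaw),np.cos(yaw)])
def meas():
    s=read_state(); c=vision.capture("scene"); C=cloud(c); h=np.array(s["ee_pos"])
    piv=h[:2]+.19*np.array([d[1],-d[0]])
    rel=C[...,:2]-piv; u=rel@d; v=rel@np.array([d[1],-d[0]]); z=C[...,2]
    im=c["image"].astype(int); ok=c["z_map"]>0
    # dark barrel + orange ring + nozzle block visible points, near pivot
    m=ok&(abs(v)<.04)&(z>.07)&(z<.22)&(abs(u+0*z)<.12)&~((im[...,1]>im[...,0]*1.3)&(im[...,1]>60))
    return s,c,h,u[m],v[m],z[m],m
if __name__=="__main__":
    from scipy.optimize import least_squares
    for i in range(int(sys.argv[1])):
        s,c,h,u,v,z,m=meas()
        # fit cylinder axis: u=u0+t*(z-.245)... visible surface, r=27 for barrel z'>.1
        k=(z>.115)&(z<.205)
        cam=cen(c); 
        f=least_squares(lambda p:np.hypot((u[k]-p[1]+np.tan(p[0])*(z[k]-.245))*np.cos(p[0]),v[k]-p[2])-.027,[0,0,0],loss="soft_l1",f_scale=.002)
        print("t",round(s["clock"],3),"h",h,"th",round(f.x[0],4),"u0,v0",f.x[1:],"rms",round(np.sqrt(np.mean(f.fun**2)),4),k.sum(),"F",np.array(s["ft_force"]),"w",round(s["gripper_width"],4))
E
python3 m.py 2
```

```text
clock: 6.52
ee_pos: [0.4923, -0.0396, 0.2383]
tcp_rot: [0.028, -3.141, -0.0]
ft_force: [0.0, -0.6, 0.2]
gripper_width: 0.0705
grasp_force: 0.0
clock: 7.28
ee_pos: [0.4925, -0.0396, 0.2386]
tcp_rot: [-0.028, 3.141, 0.0]
ft_force: [-1.0, -0.1, 1.0]
gripper_width: 0.0256
grasp_force: 40.0
t 7.275 h [ 0.4925 -0.0396  0.2386] th 0.0301 u0,v0 [-0.0003  0.0007] rms 0.0012 606 F [-0.9849 -0.0839  0.9987] w 0.0256
t 7.325 h [ 0.4925 -0.0396  0.2386] th 0.0281 u0,v0 [-0.0002  0.0008] rms 0.0012 607 F [-0.0479  0.295   1.6162] w 0.0257
```

```bash
python3 -m inch '[{"dp":[0,0.003,0],"turn":0,"fingers":1},{"dp":[0,0.005,0],"turn":0,"fingers":1},{"dp":[0,0.005,0],"turn":0,"fingers":1},{"dp":[0,0.005,0],"turn":0,"fingers":1},{"dp":[0,0.005,0],"turn":0,"fingers":1},{"dp":[0,0.005,0],"turn":0,"fingers":1},{"dp":[0,0.005,0],"turn":0,"fingers":1},{"dp":[0,0.005,0],"turn":0,"fingers":1},{"dp":[0,0.005,0],"turn":0,"fingers":1},{"dp":[0,0.005,0],"turn":0,"fingers":1},{"dp":[0,0.005,0],"turn":0,"fingers":1},{"dp":[0,0.005,0],"turn":0,"fingers":1},{"dp":[0,0.002,0],"turn":0,"fingers":1}]'; python3 m.py 2
```

```text
clock: 9.0
ee_pos: [0.4911, 0.0208, 0.2386]
tcp_rot: [0.028, -3.141, -0.0]
ft_force: [-4.6, -2.7, 5.1]
gripper_width: 0.0258
grasp_force: 40.0
t 9.0 h [0.4911 0.0208 0.2386] th -0.2102 u0,v0 [-0.04    0.0294] rms 0.007 738 F [-4.5678 -2.6805  5.063 ] w 0.0258
t 9.05 h [0.4911 0.021  0.2386] th -0.2106 u0,v0 [-0.0406  0.0287] rms 0.007 737 F [-4.086   1.6891  5.6477] w 0.0257
```

```bash
python3 - <<'E'
t=open('m.py').read()
a=t.index("        f=least"); b=t.index("        print(")
t=t[:a]+'''        g=lambda q:np.hypot((u[k]+np.sin(q)/np.cos(q)*(z[k]-.245))*np.cos(q),v[k])-.0275
        f=min((least_squares(lambda p:g(p[0]),[q],loss="soft_l1",f_scale=.002) for q in(-.3,-.15,0,.15,.3)),key=lambda f:f.cost)
        r=abs(g(f.x[0]))<.006
'''+'''        print("t",round(s["clock"],3),"h",h,"th",round(f.x[0],4),"inl",round(r.mean(),2),k.sum(),"F",np.array(s["ft_force"]))
cv2.imwrite("pics/m.png",cv2.resize(c["image"][120:370,190:440,::-1],(600,600)))
'''
open('m.py','w').write(t)
E
python3 m.py 1
```

```text
t 9.1 h [0.4911 0.021  0.2386] th -0.2027 inl 1.0 738 F [-4.1162  1.0407  5.4391]
```

View pics/m.png

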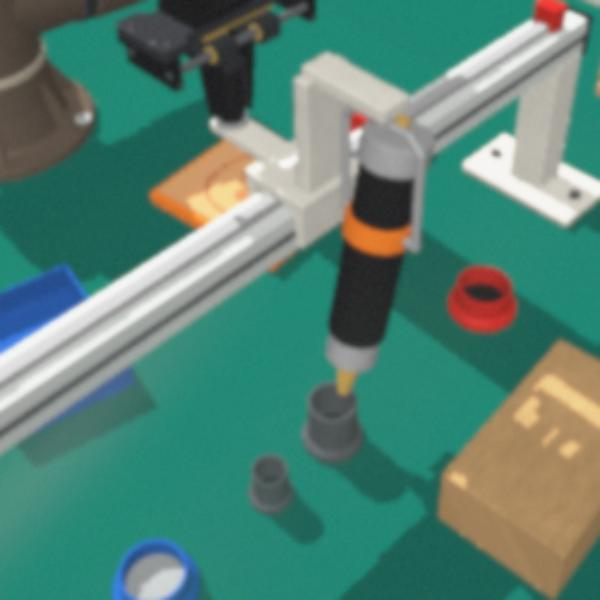

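The cartridge leans with the nozzle on the parking cup's rim at crop (345,390), and the purge cup is at crop (482,298). The measured lean has a bias of about +0.03 rad.

```bash
cat > plan.py <<'E'
# plan rows: args th om dist n vmax [prev]  (rad, rad/s, m to go, rows, m/row) 
import sys,numpy as np
from scipy.optimize import minimize
th,om,D,n,vm=map(float,sys.argv[1:6]);n=int(n);v0=float(sys.argv[6]) if len(sys.argv)>6 else 0
W=np.sqrt(9.81/.54);L=.54;dt=.125
def sim(x,hist=False):
    a,b=th,om;v=v0/dt;H=[]
    for d in list(x)+[0]:
        b-=np.cos(a)*(d/dt-v)/L; v=d/dt
        H.append((a,b))
        c,s=np.cos(W*dt),np.sin(W*dt); a,b=a*c+b/W*s,b*c-a*W*s
    return (a,b,H)
def cost(x):
    a,b,_=sim(x); return 300*(a*a+(b/W)**2)*10+30*np.sum(np.diff(np.r_[v0,x,0])**2)*100
r=minimize(cost,np.full(n,D/n),bounds=[(-vm,vm)]*n,constraints={"type":"eq","fun":lambda x:x.sum()-D},method="SLSQP",options={"maxiter":500})
x=np.round(r.x,4);a,b,H=sim(x);print("rows mm",(x*1e3).round(1).tolist(),"sum",x.sum().round(4),"end amp",np.hypot(a,b/W).round(4)); print("th",[round(h[0],2) for h in H])
p=np.cumsum(np.r_[0,x]);print("tip fwd mm",[round(1e3*(q+.195*np.sin(h[0]))) for q,h in zip(p,H)])
E
python3 plan.py -.27 0 .164 12 .05; python3 plan.py -.27 0 .164 16 .05
python3 -m inch '[{"dp":[0,0.003,0],"turn":0,"fingers":1},{"dp":[0,0.004,0],"turn":0,"fingers":1},{"dp":[0,0.003,0],"turn":0,"fingers":1}]'; python3 m.py 2
```

```text
rows mm [-6.6, -3.8, 6.4, 20.0, 32.2, 39.0, 38.4, 30.4, 17.6, 4.0, -5.7, -7.7] sum 0.1642 end amp 0.0047
th [-0.27, np.float64(-0.22), np.float64(-0.12), np.float64(0.0), np.float64(0.1), np.float64(0.14), np.float64(0.14), np.float64(0.1), np.float64(0.04), np.float64(-0.0), np.float64(-0.02), np.float64(-0.02), np.float64(-0.0)]
tip fwd mm [-52, -49, -33, -3, 35, 76, 114, 144, 164, 173, 173, 168, 163]
rows mm [1.4, 7.2, 16.2, 26.0, 33.9, 37.6, 36.0, 29.1, 18.6, 6.7, -3.9, -10.9, -13.3, -11.5, -6.9, -2.2] sum 0.164 end amp 0.0027
th [-0.27, np.float64(-0.23), np.float64(-0.14), np.float64(-0.03), np.float64(0.08), np.float64(0.15), np.float64(0.17), np.float64(0.15), np.float64(0.1), np.float64(0.04), np.float64(-0.01), np.float64(-0.04), np.float64(-0.04), np.float64(-0.03), np.float64(-0.02), np.float64(-0.0), np.float64(0.0)]
tip fwd mm [-52, -44, -20, 19, 66, 113, 155, 187, 207, 214, 211, 202, 190, 178, 170, 166, 164]
clock: 9.52
ee_pos: [0.4909, 0.0307, 0.2386]
tcp_rot: [0.028, -3.141, -0.0]
ft_force: [-5.2, -2.4, 5.4]
gripper_width: 0.0253
grasp_force: 40.0
t 9.525 h [0.4909 0.0307 0.2386] th -0.2403 inl 1.0 759 F [-5.1512 -2.3991  5.4056]
t 9.575 h [0.4909 0.031  0.2386] th -0.2425 inl 1.0 761 F [-3.9498  0.1813  5.605 ]
```

```bash
python3 -m inch '[{"dp":[0,0.002,0],"turn":0,"fingers":1}]' >/dev/null; python3 m.py 1; python3 -m inch '[{"dp":[0,0.002,0],"turn":0,"fingers":1}]'>/dev/null; python3 m.py 2
```

```text
t 9.75 h [0.4909 0.0326 0.2386] th -0.2465 inl 1.0 766 F [-3.5891 -1.8744  5.6035]
t 9.925 h [0.4908 0.0346 0.2386] th -0.2468 inl 1.0 766 F [-4.4254 -1.5624  6.3422]
t 9.975 h [0.4908 0.0348 0.2386] th -0.2468 inl 1.0 762 F [-3.1032 -1.2891  5.731 ]
```

```bash
python3 -m inch '[{"dp":[0,0.002,0],"turn":0,"fingers":1}]' >/dev/null; python3 m.py 2
```

```text
t 10.15 h [0.4907 0.0366 0.2386] th -0.2476 inl 1.0 765 F [-4.051  -2.0513  5.0129]
t 10.2 h [0.4908 0.0368 0.2386] th -0.2481 inl 1.0 767 F [-4.3583 -1.0017  5.2959]
```

```bash
python3 -m inch '[{"dp":[0,0.002,0],"turn":0,"fingers":1}]' >/dev/null; python3 m.py 2
```

```text
t 10.375 h [0.4907 0.0386 0.2386] th -0.2414 inl 1.0 762 F [-5.3939 -1.9946  5.392 ]
t 10.425 h [0.4907 0.0388 0.2386] th -0.2251 inl 1.0 757 F [-3.4761 -1.3889  5.5574]
```

```bash
python3 plan.py -.227 .66 .161 12 .05;python3 plan.py -.227 .66 .161 10 .06
```

```text
rows mm [2.0, 10.3, 21.7, 32.0, 37.9, 37.2, 29.7, 17.4, 3.7, -7.6, -12.9, -10.3] sum 0.1611 end amp 0.0042
th [-0.23, np.float64(-0.12), np.float64(0.01), np.float64(0.11), np.float64(0.16), np.float64(0.16), np.float64(0.12), np.float64(0.06), np.float64(-0.0), np.float64(-0.04), np.float64(-0.04), np.float64(-0.02), np.float64(-0.0)]
tip fwd mm [-44, -21, 13, 55, 98, 136, 164, 182, 188, 185, 177, 167, 160]
rows mm [-6.4, 2.2, 18.4, 34.1, 42.8, 41.2, 29.5, 12.2, -3.5, -9.7] sum 0.1608 end amp 0.0083
th [-0.23, np.float64(-0.11), np.float64(0.03), np.float64(0.13), np.float64(0.16), np.float64(0.14), np.float64(0.08), np.float64(0.02), np.float64(-0.02), np.float64(-0.02), np.float64(-0.01)]
tip fwd mm [-44, -27, 2, 39, 80, 118, 148, 165, 170, 166, 159]
```

```bash
python3 -m inch '[{"dp":[0,0.002,0],"turn":0,"fingers":1},{"dp":[0,0.0103,0],"turn":0,"fingers":1},{"dp":[0,0.0217,0],"turn":0,"fingers":1},{"dp":[0,0.032,0],"turn":0,"fingers":1},{"dp":[0,0.038,0],"turn":0,"fingers":1},{"dp":[0,0.0372,0],"turn":0,"fingers":1},{"dp":[0,0.0297,0],"turn":0,"fingers":1},{"dp":[0,0.0174,0],"turn":0,"fingers":1},{"dp":[0,0.0037,0],"turn":0,"fingers":1},{"dp":[0,-0.0076,0],"turn":0,"fingers":1},{"dp":[0,-0.0129,0],"turn":0,"fingers":1},{"dp":[0,-0.0103,0],"turn":0,"fingers":1}]'; python3 m.py 5
```

```text
clock: 11.98
ee_pos: [0.4871, 0.1999, 0.2386]
tcp_rot: [0.028, -3.14, -0.001]
ft_force: [-8.3, 1.9, 6.6]
gripper_width: 0.0256
grasp_force: 40.0
t 11.975 h [0.4871 0.1999 0.2386] th 0.0377 inl 1.0 550 F [-8.3256  1.8839  6.6168]
t 12.025 h [0.4871 0.1988 0.2386] th 0.0389 inl 1.0 553 F [-7.9038 -3.8203  6.6919]
t 12.075 h [0.4871 0.1992 0.2386] th 0.0374 inl 1.0 561 F [-8.1965 -0.9188  6.0516]
t 12.125 h [0.4871 0.1994 0.2386] th 0.0308 inl 1.0 562 F [-8.4101 -0.9386  7.4569]
t 12.175 h [0.4871 0.1996 0.2386] th 0.0305 inl 1.0 563 F [-8.5105 -1.5706  6.9705]
```

```bash
cat > n.py <<'E'
from h import *
from scipy.optimize import least_squares
np.set_printoptions(precision=4,suppress=True)
S=vision.capture("scene");T=vision.capture("top");h=np.array(read_state()["ee_pos"]);print("handle",h)
yaw=.018; x=np.array([np.cos(yaw),np.sin(yaw)]); print("nozzle expected",h[:2]+.19*x)
near=np.array([.677,.2035])
U={}
for n,c in(("scene",S),("top",T)):
    for q,z in(("nozzle_tip",.05),("purge_cup",0),("pivot",.245)):
        for r in spotter.pinpoint(n,q)[:2]: 
            X=on_z(c,r["uv"],z)
            if np.hypot(*(X[:2]-near))<.05: U[n,q]=r["uv"]; print(n,q,np.array(r["uv"]),round(r["confidence"],2),X)
    im=c["image"].astype(int); C=cloud(c)
    m=(im[...,0]>90)&(im[...,0]>2.2*im[...,1])&(im[...,0]>2.2*im[...,2])&(c["z_map"]>0)&(np.hypot(C[...,0]-near[0],C[...,1]-near[1])<.05)
    P=C[m]; W=P[(P[:,2]>.028)&(P[:,2]<.042)]
    if len(W)>20:
        g=lambda p:np.minimum(abs(np.hypot(*(W[:,:2]-p).T)-.03),abs(np.hypot(*(W[:,:2]-p).T)-.026))
        f=least_squares(g,near,loss="soft_l1",f_scale=.002); print(n,"cup fit",f.x,len(W),np.sqrt(np.mean(f.fun**2)))
for q in("purge_cup","pivot","nozzle_tip"):
    if("scene",q)in U and("top",q)in U: print(q,"tri",tri([S,T],[U["scene",q],U["top",q]]))
# brass nozzle points
C=cloud(S);d=C-np.r_[near,.06]
im=S["image"].astype(int);m=(S["z_map"]>0)&(np.hypot(d[...,0],d[...,1])<.03)&(C[...,2]>.045)&(C[...,2]<.085)&(im[...,0]>1.25*im[...,2])&(im[...,0]<2*im[...,1])
print("brass",m.sum(),C[m].mean(0) if m.any() else'')
cv2.imwrite("pics/n.png",cv2.resize(S["image"][130:300,290:460,::-1],(600,600)))
E
python3 n.py; python3 m.py 4
```

```text
handle [0.4871 0.1998 0.2386]
nozzle expected [0.6771 0.2032]
scene nozzle_tip [389.5 234.6] 0.78 [0.6706 0.2028 0.05  ]
scene purge_cup [388.3 245.9] 0.85 [ 0.6671  0.2092 -0.    ]
scene pivot [402.5 171.7] 0.95 [0.6722 0.2198 0.245 ]
scene cup fit [0.6772 0.2035] 139 0.0012226537976837682
top purge_cup [249.4 170. ] 0.58 [0.6757 0.2084 0.    ]
purge_cup tri [0.672  0.2057 0.0072]
brass 38 [0.6813 0.199  0.0715]
t 12.625 h [0.4871 0.1998 0.2386] th 0.0171 inl 1.0 569 F [-8.4816 -1.4286  7.1356]
t 12.675 h [0.4871 0.1999 0.2386] th 0.0159 inl 1.0 556 F [-9.4563 -2.289   6.6316]
t 12.725 h [0.4871 0.1998 0.2386] th 0.0187 inl 1.0 565 F [-7.0166 -1.7065  5.7984]
t 12.775 h [0.4871 0.1998 0.2386] th 0.0198 inl 1.0 568 F [-9.3139 -1.1814  8.6154]
```

View pics/n.png

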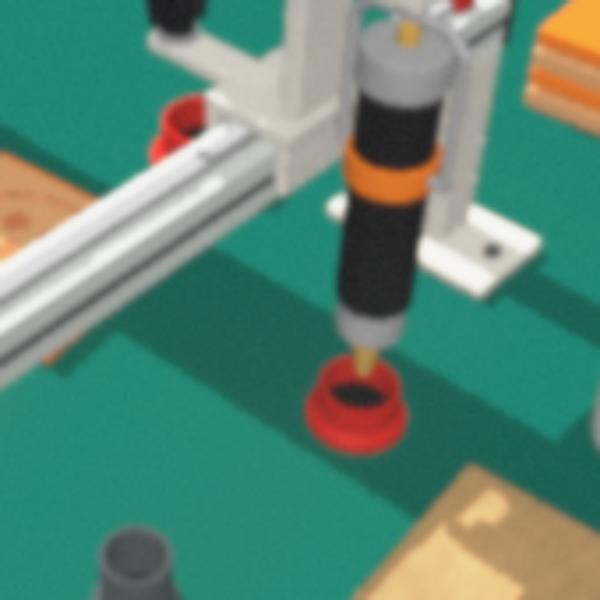

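The nozzle hangs over the red cup (crop (362,385)), expected within 1 mm of its middle, and the swing is about 0.01 rad. I'll hold for three seconds and ease the sideways strain.

```bash
Z='{"dp":[0,0,0],"turn":0,"fingers":1}'; python3 -m inch '[{"dp":[0,0,0],"turn":0,"fingers":1},{"dp":[0,0,0],"turn":0,"fingers":1},{"dp":[0,0,0],"turn":0,"fingers":1},{"dp":[0,0,0],"turn":0,"fingers":1},{"dp":[0,0,0],"turn":0,"fingers":1},{"dp":[0,0,0],"turn":0,"fingers":1},{"dp":[0,0,0],"turn":0,"fingers":1},{"dp":[0,0,0],"turn":0,"fingers":1},{"dp":[0,0,0],"turn":0,"fingers":1},{"dp":[0,0,0],"turn":0,"fingers":1},{"dp":[0,0,0],"turn":0,"fingers":1},{"dp":[0,0,0],"turn":0,"fingers":1},{"dp":[0,0,0],"turn":0,"fingers":1},{"dp":[0,0,0],"turn":0,"fingers":1},{"dp":[0,0,0],"turn":0,"fingers":1},{"dp":[0,0,0],"turn":0,"fingers":1},{"dp":[0,0,0],"turn":0,"fingers":1},{"dp":[0,0,0],"turn":0,"fingers":1},{"dp":[0,0,0],"turn":0,"fingers":1},{"dp":[0,0,0],"turn":0,"fingers":1}]' ; python3 m.py 1;  python3 -m inch '[{"dp":[0,0,0],"turn":0,"fingers":1},{"dp":[0.001,0,0],"turn":0,"fingers":1},{"dp":[0,0,0],"turn":0,"fingers":1},{"dp":[0.001,0,0],"turn":0,"fingers":1},{"dp":[0,0,0],"turn":0,"fingers":1},{"dp":[0,0,0],"turn":0,"fingers":1},{"dp":[0,0,0],"turn":0,"fingers":1},{"dp":[0,0,0],"turn":0,"fingers":1},{"dp":[0,0,0],"turn":0,"fingers":1},{"dp":[0,0,0],"turn":0,"fingers":1}]' ; python3 m.py 3
```

```text
clock: 15.32
ee_pos: [0.4871, 0.1998, 0.2386]
tcp_rot: [0.028, -3.14, -0.0]
ft_force: [-8.5, -1.7, 6.8]
gripper_width: 0.0252
grasp_force: 40.0
t 15.325 h [0.4871 0.1998 0.2386] th 0.0203 inl 1.0 563 F [-8.5315 -1.6663  6.8246]
clock: 16.62
ee_pos: [0.4872, 0.1998, 0.2386]
tcp_rot: [-0.028, 3.139, 0.001]
ft_force: [4.6, 1.3, 2.1]
gripper_width: 0.0255
grasp_force: 40.0
t 16.625 h [0.4872 0.1998 0.2386] th 0.0297 inl 1.0 558 F [4.6043 1.2858 2.1019]
t 16.675 h [0.4873 0.1998 0.2386] th 0.0269 inl 1.0 561 F [5.4761 1.3192 1.8076]
t 16.725 h [0.4873 0.1998 0.2386] th 0.0236 inl 1.0 560 F [5.9656 2.1455 2.3926]
```

```bash
python3 -m inch '[{"dp":[0,0,0],"turn":0,"fingers":-0.5},{"dp":[0,0,0],"turn":0,"fingers":-0.5},{"dp":[0,0,0],"turn":0,"fingers":-0.5},{"dp":[0,0,0],"turn":0,"fingers":-0.5},{"dp":[0,0,0],"turn":0,"fingers":-0.5}]' 3; python3 m.py 2; python3 -m inch '[{"dp":[0,0,-0.01],"turn":0,"fingers":-0.5},{"dp":[0,0,-0.03],"turn":0,"fingers":-0.5},{"dp":[0,0,-0.04],"turn":0,"fingers":-0.5},{"dp":[0,0,-0.04],"turn":0,"fingers":-0.5},{"dp":[0,0,-0.02],"turn":0,"fingers":-0.5},{"dp":[0,0,0],"turn":0,"fingers":-0.5},{"dp":[0,0,0],"turn":0,"fingers":-0.5}]'; python3 m.py 6; python3 n.py
```

```text
clock: 17.4
ee_pos: [0.4862, 0.1995, 0.2385]
tcp_rot: [0.028, -3.141, -0.0]
ft_force: [0.1, -0.2, -0.0]
gripper_width: 0.0687
grasp_force: 0.0
t 17.4 h [0.4862 0.1995 0.2385] th 0.0295 inl 1.0 562 F [ 0.135  -0.1614 -0.0023]
t 17.45 h [0.4862 0.1994 0.2385] th 0.0315 inl 1.0 558 F [-0.127   0.1931 -0.3491]
clock: 18.38
ee_pos: [0.4859, 0.1994, 0.3778]
tcp_rot: [0.028, -3.14, 0.0]
ft_force: [-0.2, -1.1, -0.3]
gripper_width: 0.0715
grasp_force: 0.0
t 18.375 h [0.4859 0.1994 0.3778] th 0.0164 inl 1.0 564 F [-0.2367 -1.1436 -0.2685]
t 18.425 h [0.4859 0.1994 0.3776] th 0.0168 inl 1.0 569 F [ 0.3529 -0.8303  0.0626]
t 18.475 h [0.486  0.1994 0.3775] th 0.0154 inl 1.0 568 F [-0.0699 -0.7105 -0.5733]
t 18.525 h [0.486  0.1994 0.3776] th 0.0173 inl 1.0 570 F [-0.3463  0.5281 -0.4875]
t 18.575 h [0.4861 0.1994 0.3778] th 0.0174 inl 1.0 569 F [ 0.8128  0.1835 -0.033 ]
t 18.625 h [0.4861 0.1995 0.378 ] th 0.0191 inl 1.0 560 F [-0.5103  0.9541  0.3161]
handle [0.4862 0.1995 0.3783]
nozzle expected [0.6762 0.2029]
scene nozzle_tip [390. 239.] 0.63 [0.6815 0.1914 0.05  ]
scene purge_cup [389.9 247.6] 0.79 [0.674  0.2075 0.    ]
scene pivot [401.4 172.7] 0.91 [0.6728 0.2149 0.245 ]
scene cup fit [0.6767 0.2035] 145 0.0012420746226623784
top purge_cup [247.2 169.2] 0.43 [0.6791 0.2145 0.    ]
top pivot [233.1 141.7] 0.56 [0.6758 0.2058 0.245 ]
purge_cup tri [0.6761 0.2112 0.0005]
pivot tri [0.6756 0.2068 0.2499]
brass 39 [0.6819 0.1978 0.0721]
```

```bash
python3 -c "
from cell import order
print(order.close_job())"
```

```text
the job is handed in; nothing more can be done
None
```

I handed the job in at about 19 s of the allowed 48 s, with no verdict returned. By my camera measurements the nozzle hung within a few millimetres of the middle of the red purge cup for more than three seconds, with about 0.01 rad of swing. The carriage is now let go and the gripper is clear above it.

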